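# Fit the orange filter into the imager's filter slide

### The job

Change the imager's filter: take the orange glass plate out of the filter case, where only its ends can be reached, and lay it flat on the blue mat and let go to change your grip, since the slide has finger room only at the plate's long sides. Then lay it into the recess of the drawn-out filter slide, press it down past the spring until it is fully seated and flush, and only then push the slide all the way into the housing. Leave the green filter in its pocket and do not disturb the bottle, the beaker or the timer.

Things in the scene. Friction and masses are not known exactly. Their poses are not given: they have to be found in the camera images.
- orange_filter: Orange glass filter plate, 44 mm along its x, 70 mm along its y, 8 mm thick (z), about 0.12 kg. Origin: centre of its underside. It starts flat in one of the two case pockets, long axis along the case's y, top level with the foam: only its two short ends (70 mm apart) can be reached there, in the scoops.
- green_filter: Green glass filter plate of the same size and frame as the orange one, in the other pocket. It stays there.
- filter_case: Open filter case with dark foam, fixed, 128 mm along its x, 142 mm along its y, 23 mm high. Origin: centre of its underside. Pocket centres at x = -30 and +30 mm, y = 0, floor 14 mm, foam top 22 mm high. Beyond both y ends of each pocket a finger scoop 32 mm wide in x, 31 mm long, floor 4 mm high, then an end wall 16 mm high.
- mat: Soft blue mat, fixed, 110 mm along its x, 95 mm along its y, 2 mm thick, between the case and the slide. Origin: centre of its underside.
- filter_unit: White housing with a lens port on top, fixed, 150 mm along its x, 136 mm along its y, 80 mm high (port ring to 87). Origin: centre of its underside; the front, with the slot, is the face at x = -75 mm. A foot plate with two guide rails (top 27 mm high) reaches to x = -176 mm. The slot's lintel is only 2 mm above the slide's top: a plate that stands proud will not go in.
- slide (a joint): Travel of the grey filter slide with the black pull plate, m: 0 = fully home, pull plate against the housing; 0.115 to 0.13 = drawn out, as at the start. It grows as the slide comes out along the housing's -x; runs with about 1.2 N friction and stays where it is left.
- recess (a point): Centre of the recess floor in the slide, 32 mm above the housing's underside; x points along the slide into the housing, z up. Recess 74 (x) by 48 mm (y), 8 mm deep. Notches 36 mm long, open outward, amid both long sides let fingers down. A wedge-nosed spring sticks 6 mm in at the +x end: that end of the plate rests 4 to 7 mm proud until pressed down there with 4 to 10 N.
- pull_plate (a point): Top middle of the outer face of the slide's upright pull plate, 66 mm wide, 7 mm thick, rising 22 mm above the slide's top; 53.5 mm outward (-x) of the recess centre and 30 mm above the recess floor. Axes as recess: push this face along +x to send the slide home.
- agar_bottle: White bottle with blue cap, 58 mm wide, 110 mm high, loose. Origin: centre of its underside. Leave it alone.
- beaker: Clear beaker, 55 mm wide, 70 mm high, loose. Origin: centre of its underside. Leave it alone.
- timer: White digital timer, 60 x 64 x 20 mm, loose. Origin: centre of its underside. Leave it alone.

How it is judged:
On the way, in this order (a step that is already met when the one before it is completed fails the run):
1. the orange filter lies flat on the blue mat, let go (x of orange_filter in the frame of mat between -0.05 and 0.05 m and y of orange_filter in the frame of mat between -0.045 and 0.045 m and z of orange_filter in the frame of mat below 0.005 m and angle between orange_filter's own z axis and vertical below 0.08 rad and contact force between orange_filter and the fingers below 0.05 N), for 0.2 s.
2. the orange filter is pressed flush into the recess while the slide is still drawn out (x of orange_filter in the frame of recess between -0.004 and 0.004 m and y of orange_filter in the frame of recess between -0.004 and 0.004 m and z of orange_filter in the frame of recess between -0.0013 and 0.0013 m and angle between the z axis of orange_filter and the z axis of recess, either way round below 0.03 rad and angle between the y axis of orange_filter and the x axis of recess, either way round below 0.12 rad and value of joint slide above 0.085 m), for 0.1 s.
At the end, for the whole second after the job is handed in: The orange filter is seated flush in the slide's recess (centred within 4 mm, underside within 1.3 mm of the recess floor, level within 0.03 rad), at rest and let go, and the slide is fully home (within 3 mm) (x of orange_filter in the frame of recess between -0.004 and 0.004 m and y of orange_filter in the frame of recess between -0.004 and 0.004 m and z of orange_filter in the frame of recess between -0.0013 and 0.0013 m and angle between the z axis of orange_filter and the z axis of recess, either way round below 0.03 rad and angle between the y axis of orange_filter and the x axis of recess, either way round below 0.12 rad and value of joint slide below 0.003 m and linear speed of orange_filter below 0.02 m/s and contact force between orange_filter and the fingers below 0.05 N); the robot touches nothing.
It fails at once if the green filter is taken from its place (distance of green_filter from where it was at the start of the episode above 0.012 m).
It fails at once if the bottle is disturbed (distance of agar_bottle from where it was at the start of the episode above 0.02 m).
It fails at once if the beaker is disturbed (distance of beaker from where it was at the start of the episode above 0.02 m).
It fails at once if the timer is disturbed (distance of timer from where it was at the start of the episode above 0.02 m).
It also fails if it takes over 62 s, if anything falls off the work surface, if the arm or the gripper's body presses on something with over 40 N, if the wrist force passes 120 N, or if a joint passes its speed limit or range.

### The arm

A 7-joint arm with a two-finger parallel gripper is mounted at the origin on a cart in front of the work surface, level with it; the furniture and walls round the work are solid. World frame = base frame: x ahead of the robot, y to its left, z up, the work surface at z = 0. Lengths are in m, angles in rad, forces in N, time in s.
With the tool pointing down it reaches from about 0.35 to 0.9 m from the base axis. Payload 8.1 kg.
Tool frame: the origin (TCP) lies where the fingers leave the gripper's body, on its centre line; the fingertips stand 66 mm ahead of it and the grasp point (between the pads) lies 47 mm ahead of it; z points along the fingers, y is the line along which they close (so a half turn about z gives the same grasp; the last joint's range is limited). The gripper opens to 92 mm and grips with 3 to 60 N. Pads are 19 mm wide; open, the fingers measure 130 mm over their backs; the gripper's body (75 mm by 190 mm) begins 47 mm behind the grasp point.
Start: joints at [-1.303, 0.434, 0.025, 1.573, -0.012, 1.134, -0.075], TCP at [0.227, 0.583, 0.292] pointing down, gripper open.
Joint ranges: [-2.62, 2.62], [-0.44, 2.09], [-1.27, 1.32], [0.08, 2.57], [-1.32, 4.46], [0.12, 2], [-2.74, 2.74]. Speed limits (rad/s): [2.22, 2.22, 3.01, 3.01, 3.14, 3.14, 3.14].

### API

Orientations are given as a rotation vector (axis times angle).
In Python, from cell import arm gives the robot as it stands.
- The arm moves only by the tool send_rows, never from a script. Its argument "motion" is text: rows parted by semicolons, each of 7 numbers parted by spaces: the closure, from 0 (fully open) to 1 (shut), then the shift along the world's x, y, z in m, then the turn, a rotation vector about the world's x, y, z in degrees. A call has 1 to 5 rows; each row shifts and turns the commanded pose from where the row before left it; what a row does not reach is not made up. A row lasts 1/8 s, in which the tool goes at most 62.5 mm and 10.7 degrees, less where a joint would pass 70% of its speed; a pose out of reach is approached as far as the arm can. A call is refused whole if a number of a shift passes 0.0625 or a number of a turn 10.7, either way. A call with a gripper value outside its range is refused whole. The fingers move at their own pace and stop on an object; "force" is the grip in N (left out, the last holds). Time passes only in rows, so rows that do not move let the fingers close. It gives the time, the measured TCP pose, the force, the opening and the grip force at its end, in the units of the state.
- arm.observe(): the state, without advancing time (a new reading comes with each control period).
- arm.get_image(name): name is "scene" or "top" or "wrist"; returns (picture, depth): 420x560x3 uint8, blue, green, red; 420x560 float32, m along the optical axis (not along the pixel's ray), 0 where there is no reading.
- arm.camera_model(name): a dict with "fx", "fy", "cx", "cy" (pixels), "view" (4x4, takes a point from world to camera coordinates). Camera axes: x right, y down, z forward; pixel columns grow to the right and rows downward; lengths in m; the calibration is good to about 2 mm. A picture is of the moment at which its call begins: read the wrist's pose just before it. camera_model takes no time and is no camera call; for the wrist camera it gives the pose at the moment of the call.
- arm.sign_off(): hands the job in; it is judged then, once.
The state is a dict: "clock": time; "joints": joint angles; "dq": joint speeds; "joint_efforts": joint torques, N m; "position": TCP position; "ee_rot": TCP orientation; "force": force on the tool from outside, world axes, zero at the start; "ft_torque": the same for the moment, N m; "width": opening from 0.0 (shut) to 1.0 (fully open); "gripper_force": force on a finger pad.
Only numpy, scipy, OpenCV 4.12 (cv2) and the standard library are available. Lean on these libraries where they do the work, as an engineer would, in place of code of your own. Each camera call takes 0.05 s, during which the arm holds its last target. There are 200 camera calls.

## Working session

There is one attempt and no reset: what is moved stays moved. The work goes in short steps, Python scripts to look and compute and a tool call to move; the robot and the scene stay as the last step left them, time stands still between calls to the robot, and variables do not carry over. Pictures are saved under pics/ and viewed, at most 10 in all, crops included, and the job is handed in when it is done.

Besides the shell and the picture viewer there is one more tool, called as name(argument=value, ...) on one line, values as JSON. send_rows: Moves the arm, as the interface text tells. Its arguments: {"type":"object","properties":{"motion":{"type":"string"},"force":{"type":"number"}},"required":["motion"]}

```bash
mkdir -p pics; ls; python3 - <<'E'
from cell import arm
import cv2,numpy as np
s=arm.observe(); print({k:np.round(v,3).tolist() for k,v in s.items()})
for n in("scene","top"):
    p,d=arm.get_image(n); m=arm.camera_model(n)
    cv2.imwrite(f"pics/{n}0.png",p); np.savez(f"pics/{n}0.npz",p=p,d=d,**m)
    print(n,m['fx'],m['cx'],np.round(m['view'],3).tolist())
E
```

```text
pics
{'clock': 0.0, 'joints': [-1.303, 0.435, 0.025, 1.574, -0.012, 1.134, -0.075], 'dq': [0.001, 0.0, 0.0, 0.0, -0.001, -0.0, 0.0], 'joint_efforts': [0.0, -66.784, 0.985, -31.447, -0.061, 0.043, 0.0], 'position': [0.226, 0.582, 0.291], 'ee_rot': [-0.579, -3.088, 0.002], 'force': [0.65, -0.875, 0.08], 'ft_torque': [0.047, -0.056, -0.02], 'gripper_force': 0.0, 'width': 1.001}
scene 379.0833213556463 279.1021699886887 [[0.555, -0.832, 0.017, -0.501], [-0.448, -0.315, -0.837, 0.226], [0.701, 0.457, -0.548, 0.844], [0.0, 0.0, 0.0, 1.0]]
top 516.8887262685179 281.02510179558726 [[-0.004, -1.0, 0.006, -0.247], [-0.995, 0.004, -0.098, 0.58], [0.098, -0.007, -0.995, 1.527], [0.0, 0.0, 0.0, 1.0]]
```

View pics/top0.png

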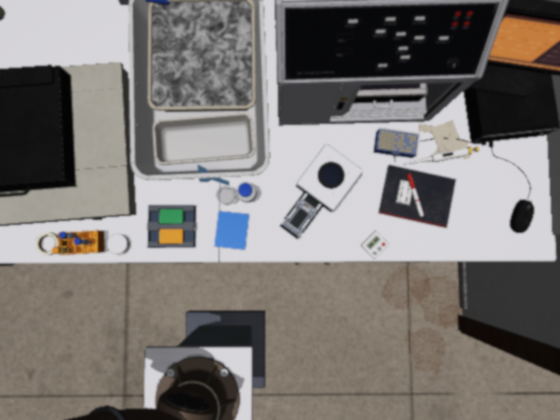

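View pics/scene0.png

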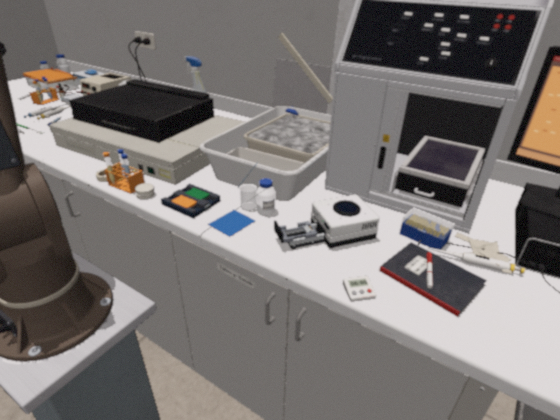

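The top view shows the case at px (172,226), with orange in front at (171,236). The mat is at (232,230), the slide at (300,213) pointing lower-left from the housing at (330,177), the bottle/beaker at (245,190)/(228,195), and the timer at (375,244). The scene view agrees with this.

```bash
cat > h.py <<'E'
import numpy as np,cv2
from scipy.spatial.transform import Rotation as R
def world(m,d,us,vs):
    us=np.asarray(us,float);vs=np.asarray(vs,float);z=d[vs.astype(int),us.astype(int)]
    P=np.stack([(us-m['cx'])/m['fx']*z,(vs-m['cy'])/m['fy']*z,z],-1)
    V=np.asarray(m['view']); return (P-V[:3,3])@V[:3,:3]
def onplane(m,us,vs,h):
    V=np.asarray(m['view']); c=-V[:3,:3].T@V[:3,3]
    r=np.stack([(np.asarray(us,float)-m['cx'])/m['fx'],(np.asarray(vs,float)-m['cy'])/m['fy'],np.ones(len(us))],-1)@V[:3,:3]
    return c+r*((h-c[2])/r[:,2])[:,None]
def mask(p,c,box=None):
    H=cv2.cvtColor(p,cv2.COLOR_BGR2HSV)
    lo,hi={'orange':((5,150,100),(22,255,255)),'green':((50,120,50),(85,255,255)),'blue':((98,150,80),(118,255,255))}[c]
    M=cv2.inRange(H,lo,hi)
    if box: B=np.zeros_like(M);x0,y0,x1,y1=box;B[y0:y1,x0:x1]=255;M&=B
    n,l,s,_=cv2.connectedComponentsWithStats(M); k=1+np.argmax(s[1:,4]); return l==k
def rect(m,p,d,c,box=None,h=None):
    M=mask(p,c,box); v,u=np.nonzero(M); W=world(m,d,u,v); hz=np.median(W[:,2])
    Q=onplane(m,u,v,hz if h is None else h)
    (cx,cy),(a,b),t=cv2.minAreaRect((Q[:,:2]*1000).astype(np.float32))
    if a<b: a,b,t=b,a,t+90
    print(c,len(u),'c',round(cx,1),round(cy,1),'z',round(hz*1000,1),'LxW',round(a,1),round(b,1),'long axis deg',round((t+90)%180-90,1), 'uv',u.mean().round(1),v.mean().round(1))
    return cx,cy,hz,t
E
python3 - <<'E'
from h import *
for n,bx in(("top",[(140,200,200,250)]*2+[(205,200,255,255)]),("scene",[(160,180,225,220)]*2+[(205,200,258,238)])):
    m=dict(np.load(f"pics/{n}0.npz"));
    for c,b in zip(('orange','green','blue'),bx): rect(m,m['p'],m['d'],c,b)
m=dict(np.load("pics/top0.npz"))
print(world(m,m['d'],[246,228,330,300,287,375],[190,195,176,213,233,244]).round(3))
p=m['p'][140:260,140:400]; cv2.imwrite("pics/c1.png",cv2.resize(p,None,fx=3,fy=3,interpolation=2))
E
```

```text
orange 334 c 481.2 82.7 z 21.6 LxW 68.9 42.0 long axis deg 89.8 uv 170.9 235.8
green 333 c 541.4 83.9 z 21.9 LxW 69.9 42.3 long axis deg 89.8 uv 170.7 215.7
blue 926 c 499.8 -98.2 z 2.0 LxW 100.4 85.9 long axis deg -6.6 uv 231.5 229.9
orange 180 c 478.9 79.6 z 24.0 LxW 78.9 45.6 long axis deg 89.3 uv 184.1 201.1
green 159 c 537.4 80.2 z 24.3 LxW 80.1 44.3 long axis deg 89.5 uv 197.2 193.2
blue 493 c 494.7 -99.6 z 3.8 LxW 95.9 81.4 long axis deg -5.5 uv 231.3 222.8
[[ 0.609 -0.149  0.108]
 [ 0.606 -0.087  0.006]
 [ 0.652 -0.392  0.086]
 [ 0.549 -0.307  0.015]
 [ 0.49  -0.267 -0.003]
 [ 0.455 -0.533  0.012]]
```

View pics/c1.png

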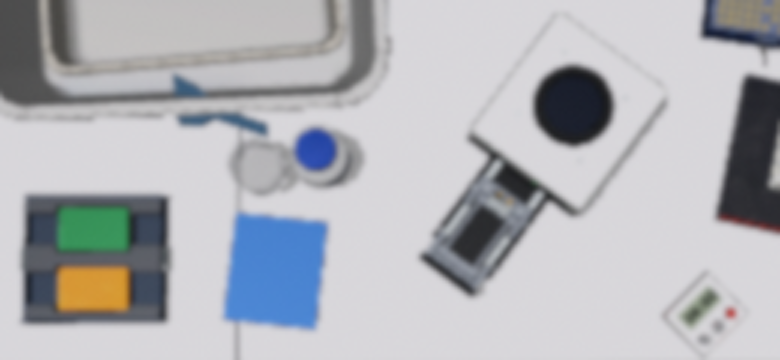

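The crop shows the case with orange at (93,288), the mat at (276,272), and the slide recess at (480,235). The slide axis points to the upper right, about -36° in world. The beaker is at (262,165) and the bottle at (318,150).

```bash
cat >> h.py <<'E'
def st(arm):
    s=arm.observe(); r=R.from_rotvec(s['ee_rot']).as_matrix()
    print('t',round(s['clock'],2),'pos',np.round(np.array(s['position'])*1000,1),'ydir deg',np.degrees(np.arctan2(r[1,1],r[0,1])).round(2),'z',r[:,2].round(3),'F',np.round(s['force'],1),'w',round(s['width'],3),'gf',round(s['gripper_force'],1),'j',np.round(s['joints'],2)); return s,r
E
python3 - <<'E'
from h import *
from cell import arm
s,r=st(arm); m=arm.camera_model('wrist'); V=m['view']; c=-V[:3,:3].T@V[:3,3]
print(m['fx'],r.T@(c-np.array(s['position'])),(r.T@V[:3,:3].T).round(3))
E
```

```text
t 0.1 pos [226.4 582.2 291.5] ydir deg 68.75 z [-0.    -0.001 -1.   ] F [-0.4  0.8  0.7] w 1.001 gf 0.0 j [-1.3   0.44  0.02  1.57 -0.01  1.13 -0.08]
360.7522065519285 [ 0.07953189  0.00053229 -0.09156861] [[ 0.    -0.956 -0.293]
 [ 1.    -0.     0.002]
 [-0.002 -0.293  0.956]]
```

send_rows(motion="0 .0255 -.05 -.003 0 0 2.1;0 .0255 -.05 -.003 0 0 2.1;0 .0255 -.05 -.003 0 0 2.1;0 .0255 -.05 -.003 0 0 2.1;0 .0255 -.05 -.003 0 0 2.1", force=15)

```text
clock: 0.72
position: [0.3545, 0.3307, 0.277]
ee_rot: [-0.292, -3.128, 0.0]
force: [1.5, -0.1, 0.7]
width: 1.001
gripper_force: 0.0
```

send_rows(motion="0.1 .0255 -.05 -.003 0 0 2.1;0.1 .0255 -.05 -.003 0 0 2.1;0.1 .0255 -.05 -.003 0 0 2.1;0.1 .0255 -.05 -.003 0 0 2.1;0.1 .0255 -.05 -.003 0 0 2.1")

```text
clock: 1.35
position: [0.4819, 0.0809, 0.2621]
ee_rot: [-0.004, -3.142, -0.0]
force: [0.7, 0.6, 0.1]
width: 0.902
gripper_force: 0.0
```

send_rows(motion="0.1 0 0 0 0 0 0;0.1 0 0 0 0 0 0")

```text
clock: 1.6
position: [0.4812, 0.0828, 0.262]
ee_rot: [-0.008, -3.141, -0.0]
force: [-0.5, 1.3, 0.7]
width: 0.901
gripper_force: 0.0
```

```bash
python3 - <<'E'
from h import *
from cell import arm
s,r=st(arm); m=arm.camera_model('wrist'); p,d=arm.get_image('wrist')
cv2.imwrite("pics/w1.png",p); np.savez("pics/w1.npz",p=p,d=d,**m)
for c in('orange','green','blue'):
  try: rect(m,p,d,c)
  except Exception as e: print(e)
E
```

```text
t 1.6 pos [481.2  82.8 262. ] ydir deg 89.71 z [-0.001  0.    -1.   ] F [-0.5  1.3  0.7] w 0.901 gf 0.0 j [-0.45  0.24  0.21  1.95 -0.06  0.95  1.35]
orange 3383 c 480.2 83.4 z 21.1 LxW 69.9 43.6 long axis deg 89.7 uv 279.8 182.3
green 2947 c 540.3 84.5 z 21.1 LxW 70.6 43.9 long axis deg 89.7 uv 280.9 241.4
blue 9413 c 498.6 -96.6 z 0.8 LxW 108.0 92.4 long axis deg -6.4 uv 101.9 194.0
```

View pics/w1.png

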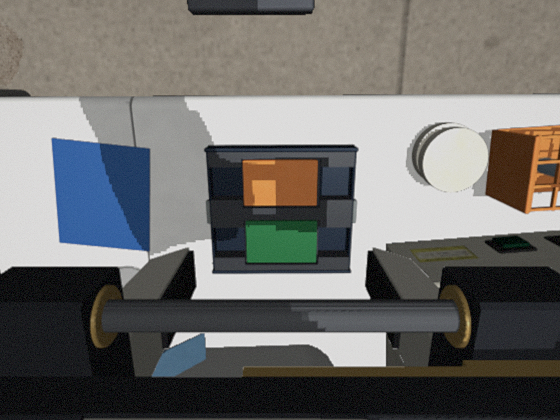

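The wrist view shows orange at px (280,182), in the pocket near the robot. The fingers straddle the pocket's y axis. World position is about (480.5, 83.2) with the top at about 21.5 mm, which agrees with the top camera. I'll descend so the tips sit at about z 15.5, above the plate's underside so the mat can take it.

send_rows(motion="0.1 -.0006 .0004 -.05 0 0 0;0.1 0 0 -.05 0 0 0;0.1 0 0 -.045 0 0 0;0.1 0 0 -.025 0 0 0;0.1 0 0 -.0105 0 0 0")

```text
clock: 2.28
position: [0.4798, 0.0843, 0.0805]
ee_rot: [-0.003, -3.139, -0.0]
force: [-0.3, -0.4, 0.6]
width: 0.899
gripper_force: 0.0
```

send_rows(motion="0.1 0 0 0 0 0 0;0.3 0 0 0 0 0 0;0.3 0 0 0 0 0 0;0.3 0 0 0 0 0 0;0.3 0 0 0 0 0 0")

```text
clock: 2.9
position: [0.4815, 0.0832, 0.0827]
ee_rot: [0.007, 3.14, 0.001]
force: [-1.1, 1.0, 7.5]
width: 0.755
gripper_force: 15.0
```

send_rows(motion="0.3 0 0 .01 0 0 0;0.3 0 0 .03 0 0 0;0.3 0 0 .03 0 0 0;0.3 .001 -.015 .02 0 0 -10.5;0.3 .001 -.015 .01 0 0 -10.5")

```text
clock: 3.52
position: [0.4832, 0.0526, 0.1836]
ee_rot: [0.588, 3.084, 0.002]
force: [0.1, -0.7, -2.2]
width: 0.756
gripper_force: 15.0
```

send_rows(motion="0.3 .001 -.015 0 0 0 -10.5;0.3 .001 -.015 0 0 0 -10.5;0.3 .001 -.015 0 0 0 -10.5;0.3 .001 -.015 0 0 0 -10.5;0.3 .001 -.015 0 0 0 -10.5")

```text
clock: 4.15
position: [0.4877, -0.0225, 0.1823]
ee_rot: [-1.893, -2.507, -0.001]
force: [-0.8, 0.1, -1.0]
width: 0.759
gripper_force: 15.0
```

send_rows(motion="0.3 0 -.015 0 0 0 -10.5;0.3 0 -.015 0 0 0 -10.5;0.3 0 -.015 0 0 0 -10.5;0.3 0 -.015 0 0 0 -10.5;0.3 0 -.015 0 0 0 -10.5")

```text
clock: 4.78
position: [0.4877, -0.0973, 0.1823]
ee_rot: [-2.806, -1.412, -0.001]
force: [0.7, 0.0, -1.7]
width: 0.762
gripper_force: 15.0
```

send_rows(motion="0.3 0 0 0 0 0 0;0.3 0 0 0 0 0 0")

```text
clock: 5.03
position: [0.4878, -0.0963, 0.1819]
ee_rot: [-2.798, -1.426, -0.0]
force: [0.0, -0.0, -0.9]
width: 0.757
gripper_force: 15.0
```

```bash
python3 - <<'E'
from h import *
from cell import arm
s,r=st(arm); m=arm.camera_model('wrist'); p,d=arm.get_image('wrist')
cv2.imwrite("pics/w2.png",p); np.savez("pics/w2.npz",p=p,d=d,**m)
for c in('orange','blue'): rect(m,p,d,c)
E
```

```text
t 5.03 pos [487.8 -96.3 181.9] ydir deg -35.99 z [-0.     0.001 -1.   ] F [ 0.  -0.  -0.9] w 0.757 gf 15.0 j [-0.51  0.45  0.81  2.06 -0.44  0.82 -0.06]
orange 10884 c 491.1 -91.3 z 120.0 LxW 69.3 37.3 long axis deg -36.0 uv 280.1 261.4
blue 10183 c 498.9 -96.6 z 0.9 LxW 108.3 93.1 long axis deg -6.6 uv 298.3 183.4
```

View pics/w2.png

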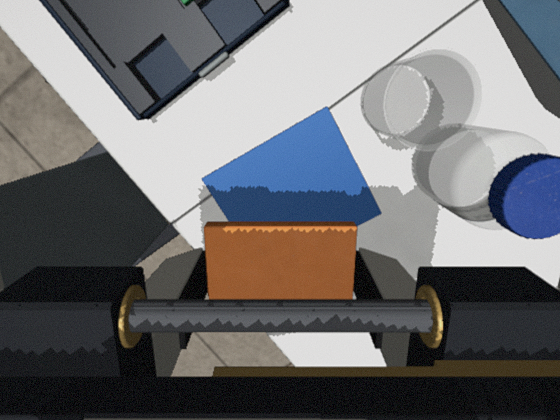

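Orange is held at px (280,262), long axis -36°, over the mat at (298,183). Before lowering I'll check that it is level.

```bash
python3 - <<'E'
from h import *
m=dict(np.load("pics/w2.npz"))
M=cv2.erode(mask(m['p'],'orange').astype(np.uint8),np.ones((9,9)))>0
v,u=np.nonzero(M); W=world(m,m['d'],u,v); k=abs(W[:,2]-.120)<.006; W=W[k]
A=np.c_[W[:,:2]-W[:,:2].mean(0),np.ones(len(W))]; print(len(W),np.linalg.lstsq(A,W[:,2],rcond=None)[0])
E
```

```text
8877 [0.00206594 0.0058047  0.119978  ]
```

send_rows(motion="0.3 0 0 -.04 0 0 0;0.3 0 0 -.04 0 0 0;0.3 0 0 -.02 0 0 0;0.3 0 0 -.006 0 0 0;0.3 0 0 0 0 0 0")

```text
clock: 5.7
position: [0.4881, -0.0968, 0.076]
ee_rot: [-2.801, -1.422, -0.0]
force: [-0.0, -1.0, -0.7]
width: 0.757
gripper_force: 15.0
```

Level. I'll lower gently onto the mat.

send_rows(motion="0.3 0 0 -.003 0 0 0;0.3 0 0 -.001 0 0 0;0.3 0 0 -.001 0 0 0")

```text
clock: 6.08
position: [0.4881, -0.097, 0.071]
ee_rot: [2.802, 1.421, 0.001]
force: [-0.1, -0.6, -1.4]
width: 0.757
gripper_force: 15.0
```

send_rows(motion="0.3 0 0 -.001 0 0 0;0.3 0 0 0 0 0 0")

```text
clock: 6.32
position: [0.4881, -0.097, 0.0705]
ee_rot: [-2.802, -1.42, -0.002]
force: [-3.1, 1.2, 13.5]
width: 0.76
gripper_force: 15.0
```

Contact at TCP z ≈ 0.0708. I'll release and rise, then turn 90° and look at the slide.

send_rows(motion="0.1 0 0 0 0 0 0;0.1 0 0 0 0 0 0;0.1 0 0 0 0 0 0;0.1 0 0 .01 0 0 0;0.1 0 0 .05 0 0 0")

```text
clock: 6.95
position: [0.4866, -0.0969, 0.1292]
ee_rot: [-2.801, -1.419, 0.007]
force: [1.8, -0.0, 0.7]
width: 0.897
gripper_force: 0.0
```

send_rows(motion="0.1 0 0 .05 0 0 0;0.1 0 -.02 .05 0 0 10;0.1 .007 -.023 .045 0 0 10;0.1 .007 -.023 0 0 0 10;0.1 .007 -.023 0 0 0 10")

```text
clock: 7.58
position: [0.5091, -0.1868, 0.2761]
ee_rot: [2.14, 2.298, 0.002]
force: [0.2, 0.4, -1.0]
width: 0.898
gripper_force: 0.0
```

send_rows(motion="0.1 .007 -.023 0 0 0 10;0.1 .007 -.023 0 0 0 10;0.1 .007 -.023 0 0 0 10;0.1 .007 -.023 0 0 0 10;0.1 .006 -.022 0 0 0 10")

```text
clock: 8.2
position: [0.5427, -0.301, 0.2752]
ee_rot: [-0.97, -2.988, 0.001]
force: [0.5, 1.1, -0.8]
width: 0.905
gripper_force: 0.0
```

send_rows(motion="0.1 0 0 0 0 0 0;0.1 0 0 0 0 0 0")

```text
clock: 8.45
position: [0.5426, -0.2994, 0.2748]
ee_rot: [-0.982, -2.984, -0.001]
force: [-0.3, 0.6, -0.3]
width: 0.897
gripper_force: 0.0
```

```bash
python3 - <<'E'
from h import *
from cell import arm
s,r=st(arm); m=arm.camera_model('wrist'); p,d=arm.get_image('wrist')
cv2.imwrite("pics/w3.png",p); np.savez("pics/w3.npz",p=p,d=d,**m)
for c in('orange',): rect(m,p,d,c)
E
```

```text
t 8.45 pos [ 542.6 -299.4  274.8] ydir deg 53.56 z [-0.     0.001 -1.   ] F [-0.3  0.6 -0.3] w 0.897 gf 0.0 j [ 0.09  0.46  0.49  1.64 -0.24  1.1   1.57]
orange 1926 c 504.3 -106.5 z 9.2 LxW 43.5 31.5 long axis deg 53.6 uv 426.8 19.4
```

View pics/w3.png

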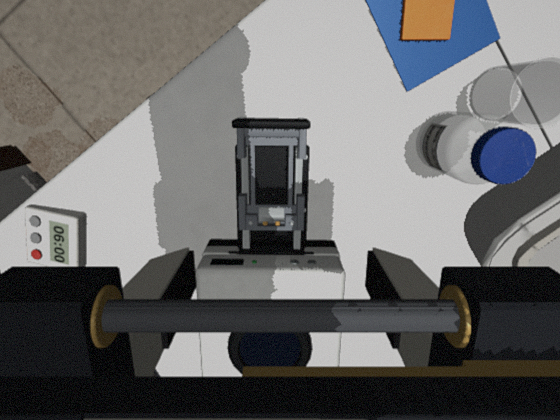

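The wrist view shows the slide: pull plate at px (270,124), recess roughly (272,180), spring at (274,213), housing front at (272,250). Orange lies on the mat at (428,20). I'll measure the slide from the depth.

```bash
python3 - <<'E'
from h import *
m=dict(np.load("pics/w3.npz")); p,d=m['p'],m['d']
v,u=np.mgrid[100:290,225:325]; v=v.ravel();u=u.ravel(); W=world(m,d,u,v)*1000
# pull plate top and angle
k=(W[:,2]>55)&(v<140); print('pull n',k.sum(),'z',np.median(W[k,2])); 
(c,sz,t)=cv2.minAreaRect(W[k,:2].astype(np.float32)); print(c,sz,t)
# housing: front edge top
k=(W[:,2]>74)&(W[:,2]<84); print('house n',k.sum())
(c2,sz2,t2)=cv2.minAreaRect(W[k,:2].astype(np.float32)); print(c2,sz2,t2)
a=np.radians(t if sz[0]<sz[1] else t+90); 
for a in [a]:
  ax=np.array([np.cos(a),np.sin(a)]); ax*=np.sign(ax[0]); ay=np.array([-ax[1],ax[0]]); print('axis deg',np.degrees(np.arctan2(ax[1],ax[0])))
  X=(W[:,:2]-c)@ax; Y=(W[:,:2]-c)@ay
  for x0 in range(-8,125,4):
    k=(X>=x0)&(X<x0+4); print(x0,[int(np.median(W[k&(Y>=y)&(Y<y+4),2])) if (k&(Y>=y)&(Y<y+4)).sum()>1 else -99 for y in range(-44,44,4)])
crop=p[95:275,215:335]; cv2.imwrite("pics/c3.png",cv2.resize(crop,None,fx=3.3,fy=3.3,interpolation=2))
E
```

```text
pull n 729 z 59.370329177206855
(484.8258361816406, -264.54412841796875) (65.19940948486328, 25.1814022064209) 52.34157180786133
house n 2084
(601.9951782226562, -348.21728515625) (89.29542541503906, 20.659061431884766) 53.28116226196289
axis deg -37.65842819213868
-8 [-2, -2, -2, -2, -2, -2, -1, -2, -2, -2, -2, -2, -2, -1, -2, -1, -2, -2, -2, -2, -2, -2]
-4 [-2, -2, -2, -2, -2, -2, -2, -2, -2, -2, -1, -2, -1, -1, -2, -2, -1, -2, -1, -2, -2, -2]
0 [-1, -2, -2, -2, -2, -2, -2, -2, -2, -2, -2, -2, -2, -2, -2, -2, -2, -1, -2, -2, -2, -1]
4 [-2, -2, -2, 44, 39, 38, 54, 54, 54, 53, 52, 51, 56, 56, 56, 56, 48, 48, 55, -2, -2, -2]
8 [-2, -2, 59, 59, 59, 59, 59, 59, 59, 59, 59, 59, 59, 59, 59, 59, 59, 59, 59, 57, -2, -1]
12 [-1, -99, -99, 38, 38, 38, 39, 37, 38, 38, 38, 38, 38, 37, 39, 38, 37, 38, 38, -99, -2, -2]
16 [-2, -2, -99, 37, 37, 37, 37, 37, 37, 37, 37, 37, 37, 37, 37, 38, 37, 37, 37, -2, -2, -1]
20 [-2, -2, -99, 37, 37, 37, 36, 36, 36, 36, 37, 36, 36, 33, 36, 30, 36, 37, 37, -1, -1, -2]
24 [-2, -2, -99, 37, 37, 29, 29, 30, 29, 29, 29, 29, 29, 30, 29, 29, 30, 37, 38, -2, -2, -1]
28 
[... 1462 characters left out ...]
36, 37, 37, 37, 37, 37, 37, 36, 36, 37, 37, 37, 11, 9, -1]
100 [-2, -2, 9, 37, 37, 37, 37, 37, 37, 37, 37, 37, 36, 37, 29, 37, 38, 37, 38, 10, 8, -1]
104 [-2, -2, 9, 37, 37, 38, 38, 37, 31, 35, 32, 30, 34, 33, 31, 37, 37, 37, 38, 9, 6, -1]
108 [-2, -2, 8, 38, 37, 37, 37, 38, 37, 37, 37, 37, 37, 37, 37, 37, 37, 37, 37, 10, 7, -2]
112 [-2, -2, 8, -99, -99, -99, -99, -99, -99, -99, -99, -99, -99, -99, -99, -99, -99, 25, 25, 9, 8, -2]
116 [-2, -2, 8, -99, 25, 24, -99, -99, -99, -99, -99, -99, -99, -99, -99, -99, 25, 25, 25, 9, 9, -1]
120 [-2, -2, 9, 10, 25, 24, 9, 9, 9, 10, 9, 9, 9, 10, 10, 9, 9, 25, 24, 10, 9, -2]
124 [-2, -2, 9, 10, 25, 24, 9, 9, 9, 9, 9, 9, 8, 9, 10, 10, 10, 25, 25, 9, 8, -2]
```

View pics/c3.png

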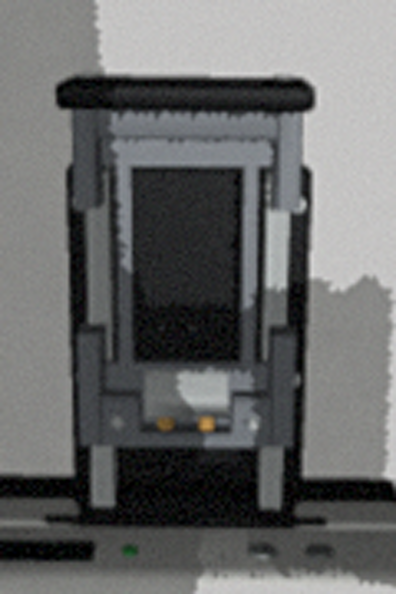

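The crop shows the recess outline clearly, with the spring at the housing end and both notches. The wrist depth reads about 2.5 mm low here (table at -2, floor at 29.5). I'll fit the edges to sub-millimetre accuracy.

```bash
cat > fit.py <<'E'
from h import *
from scipy.optimize import minimize
def slidefit(m,d,c0,a0,box,dz):
    v,u=np.mgrid[box[1]:box[3],box[0]:box[2]]; W=world(m,d,u.ravel(),v.ravel())*1000; W[:,2]+=dz
    hi=(W[:,2]>37)&(W[:,2]<43); fl=(W[:,2]>28)&(W[:,2]<35.5)
    ok=hi|fl|(W[:,2]<37)
    def f(q,full=False):
        ax=np.array([np.cos(q[2]),np.sin(q[2])]); X=(W[:,:2]-q[:2])@ax; Y=(W[:,:2]-q[:2])@np.array([-ax[1],ax[0]])
        # slide's top = solid wall near the recess, long side edges |y|=24, excluding notches and spring
        s=lambda t:1/(1+np.exp(-t/.5))
        side=(abs(X)>20)&(abs(X)<34)&(abs(Y)<30)&(abs(Y)>15)
        end=(abs(Y)<22)&(abs(Y)>11)&(abs(X)>30)&(abs(X)<44)
        e=((s(abs(Y)-24)-hi)**2)[side].mean()+((s(abs(X)-37)-hi)**2)[end].mean()
        return e
    best=None
    for dx in(-2,0,2):
      for dy in(-2,0,2):
        r=minimize(f,[c0[0]+dx,c0[1]+dy,a0],method='Nelder-Mead',options=dict(initial_simplex=[[c0[0]+dx,c0[1]+dy,a0],[c0[0]+dx+2,c0[1]+dy,a0],[c0[0]+dx,c0[1]+dy+2,a0],[c0[0]+dx,c0[1]+dy,a0+.03]],xatol=.01,fatol=1e-6))
        if best is None or r.fun<best.fun: best=r
    return best.x[:2].round(2),np.degrees(best.x[2]).round(2),round(best.fun,4)
E
python3 - <<'E'
from fit import *
m=dict(np.load("pics/w3.npz"))
a=np.radians(-36.7); c=np.array([484.8,-264.5])+59.5*np.array([np.cos(a),np.sin(a)])
print(c,slidefit(m,m['d'],c,a,(225,100,325,250),2.4))
v,u=np.mgrid[100:280,200:345]; W=world(m,m['d'],u.ravel(),v.ravel())*1000
for lo,hi,nm in((56,62,'pull'),(74,84,'house')):
  k=(W[:,2]>lo)&(W[:,2]<hi); Q=W[k,:2]; r=cv2.minAreaRect(Q.astype(np.float32)); print(nm,np.round(r[0],1),np.round(r[1],1),round(r[2],2))
  # PCA-type long edge line: lower envelope regress
  A=Q-Q.mean(0); w,V=np.linalg.eigh(A.T@A); print('long axis',np.degrees(np.arctan2(V[1,1],V[0,1])))
E
```

```text
[ 532.50565083 -300.05869625] (array([ 532.08, -300.32]), np.float64(-36.94), np.float64(0.0775))
pull [ 540.7 -306.9] [132.1 130.5] 52.99
long axis 142.20511514622308
house [ 596.6 -346.7] [129.3  10.8] 53.28
long axis 53.29028293599953
```

send_rows(motion="0.1 -.011 .0405 -.006 0 0 0;0.1 -.011 .0405 -.006 0 0 0;0.1 -.011 .0405 -.006 0 0 0;0.1 -.011 .0405 -.006 0 0 0;0.1 -.0105 .0405 -.006 0 0 0")

```text
clock: 9.12
position: [0.4876, -0.0952, 0.2448]
ee_rot: [0.978, 2.985, 0.001]
force: [0.4, -0.3, -0.6]
width: 0.899
gripper_force: 0.0
```

send_rows(motion="0.1 0 0 0 0 0 0;0.1 0 0 0 0 0 0")

```text
clock: 9.38
position: [0.4885, -0.0974, 0.2451]
ee_rot: [0.977, 2.985, 0.0]
force: [0.2, -1.2, -0.1]
width: 0.901
gripper_force: 0.0
```

```bash
python3 - <<'E'
from h import *
from cell import arm
s,r=st(arm); m=arm.camera_model('wrist'); p,d=arm.get_image('wrist')
np.savez("pics/w4.npz",p=p,d=d,**m)
rect(m,p,d,'orange');rect(m,p,d,'blue')
p,d=arm.get_image('top'); m=arm.camera_model('top'); np.savez("pics/t4.npz",p=p,d=d,**m)
from fit import *
print(slidefit(m,d,(532,-300),np.radians(-36.8),(270,185,335,245),0))
E
```

```text
t 9.38 pos [488.5 -97.4 245.1] ydir deg 53.75 z [ 0.001 -0.    -1.   ] F [ 0.2 -1.2 -0.1] w 0.901 gf 0.0 j [-0.27  0.29  0.46  1.97 -0.16  0.92  1.2 ]
orange 3339 c 488.9 -94.6 z 9.0 LxW 68.9 42.9 long axis deg -36.2 uv 281.6 182.7
blue 5845 c 498.7 -97.0 z 1.0 LxW 107.9 92.9 long axis deg -6.4 uv 285.7 199.9
(array([ 533.48, -301.12]), np.float64(-37.7), np.float64(0.4265))
```

send_rows(motion="0.1 .0008 .0012 -.05 0 0 0;0.1 0 0 -.05 0 0 0;0.1 0 0 -.045 0 0 0;0.1 0 0 -.02 0 0 0;0.1 0 0 -.0085 0 0 0")

```text
clock: 10.1
position: [0.4888, -0.0975, 0.0701]
ee_rot: [-0.98, -2.983, 0.002]
force: [-0.4, 0.6, 0.1]
width: 0.901
gripper_force: 0.0
```

send_rows(motion="0.1 0 0 -.0005 0 0 0;0.3 0 0 0 0 0 0;0.6 0 0 0 0 0 0;0.6 0 0 0 0 0 0;0.6 0 0 0 0 0 0")

```text
clock: 10.72
position: [0.4894, -0.0963, 0.071]
ee_rot: [0.977, 2.985, 0.0]
force: [0.7, -0.3, -0.5]
width: 0.518
gripper_force: 0.0
```

send_rows(motion="0.6 0 0 0 0 0 0;0.6 0 0 0 0 0 0;0.6 0 0 0.005 0 0 0")

```text
clock: 11.1
position: [0.4889, -0.0964, 0.0756]
ee_rot: [-0.977, -2.985, 0.0]
force: [-0.6, -0.2, -0.4]
width: 0.476
gripper_force: 15.0
```

send_rows(motion="0.6 0 0 .055 0 0 0;0.6 0 0 .055 0 0 0;0.6 .006 -.029 .015 0 0 0;0.6 .008 -.037 0 0 0 0;0.6 .008 -.037 0 0 0 0")

```text
clock: 11.72
position: [0.5113, -0.2001, 0.2013]
ee_rot: [0.976, 2.986, 0.001]
force: [0.3, 0.1, -1.1]
width: 0.476
gripper_force: 15.0
```

send_rows(motion="0.6 .008 -.037 0 0 0 0;0.6 .008 -.037 0 0 0 0;0.6 .006 -.0273 0 0 0 -.4;0.6 0 0 0 0 0 0;0.6 0 0 0 0 0 0")

```text
clock: 12.35
position: [0.5329, -0.2998, 0.2004]
ee_rot: [-0.987, -2.981, -0.001]
force: [0.5, 0.1, -1.5]
width: 0.477
gripper_force: 15.0
```

```bash
python3 - <<'E'
from h import *
from cell import arm
s,r=st(arm); m=arm.camera_model('wrist'); p,d=arm.get_image('wrist')
np.savez("pics/w5.npz",p=p,d=d,**m); cv2.imwrite("pics/w5.png",p)
rect(m,p,d,'orange')
E
```

```text
t 12.35 pos [ 532.9 -299.8  200.4] ydir deg 53.37 z [-0.001  0.001 -1.   ] F [ 0.5  0.1 -1.5] w 0.477 gf 15.0 j [ 0.11  0.53  0.46  1.74 -0.28  0.94  1.62]
orange 9295 c 524.2 -292.2 z 138.5 LxW 49.7 43.3 long axis deg -36.6 uv 280.3 248.1
```

View pics/w5.png

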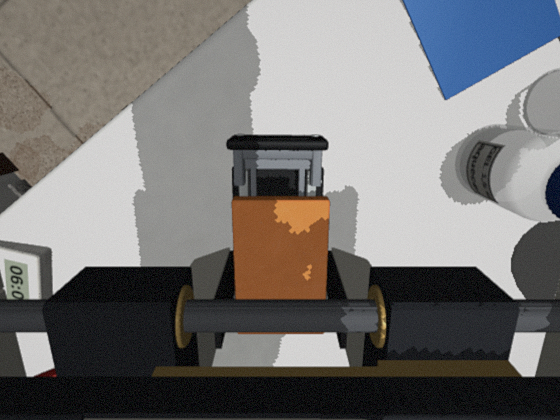

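The plate is held at px (281,250) and the pull plate is at (278,143). The slide is right below and aligned. I'll drop to just above the slide so that the plate and pull plate sit at the same depth for a bias-free comparison.

send_rows(motion="0.6 -.0006 -.0008 -.04 0 0 0;0.6 0 0 -.03 0 0 0;0.6 0 0 -.0125 0 0 0;0.6 0 0 0 0 0 0;0.6 0 0 0 0 0 0")

```text
clock: 13.02
position: [0.5333, -0.3016, 0.1195]
ee_rot: [0.987, 2.981, -0.0]
force: [-0.1, 0.2, -1.7]
width: 0.474
gripper_force: 15.0
```

```bash
python3 - <<'E'
from h import *
from cell import arm
s,r=st(arm); m=arm.camera_model('wrist'); p,d=arm.get_image('wrist')
np.savez("pics/w6.npz",p=p,d=d,**m); cv2.imwrite("pics/w6.png",p)
rect(m,p,d,'orange')
E
```

```text
t 13.03 pos [ 533.3 -301.6  119.5] ydir deg 53.37 z [ 0.002 -0.001 -1.   ] F [-0.1  0.2 -1.7] w 0.474 gf 15.0 j [ 0.15  0.63  0.41  1.8  -0.34  0.78  1.67]
orange 9318 c 524.7 -294.2 z 57.5 LxW 49.7 43.5 long axis deg -36.7 uv 280.4 248.0
```

View pics/w6.png

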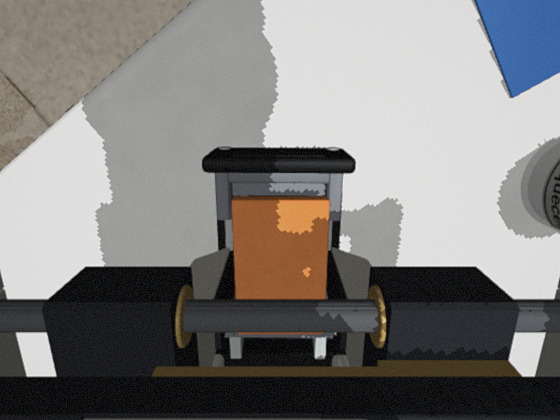

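Pull plate spans px 203–355 and the plate 233–330, so the plate is about 2 px (1 mm) too far right. I'll get exact numbers.

```bash
python3 - <<'E'
from h import *
m=dict(np.load("pics/w6.npz")); p,d=m['p'],m['d']
a=np.radians(-36.63); ax=np.array([np.cos(a),np.sin(a)]); ay=np.array([-ax[1],ax[0]]); tcp=np.array([533.3,-301.6])
v,u=np.mgrid[140:185,190:370]; v,u=v.ravel(),u.ravel(); W=world(m,d,u,v)*1000; k=(W[:,2]>57)&(W[:,2]<66)
k&=~mask(p,'orange').ravel().reshape(p.shape[:2])[140:185,190:370].ravel()
Q=W[k]; X=(Q[:,:2]-tcp)@ax; Y=(Q[:,:2]-tcp)@ay
print('pull z',np.median(Q[:,2]),'Y',np.percentile(Y,[0.5,99.5]),'X',np.percentile(X,[1,5,50,95,99]))
for nm,g in(('outer',lambda q:np.percentile(q,4)),('inner',lambda q:np.percentile(q,96))):
  ys=np.arange(-26,26,4); xs=[g(X[(Y>y)&(Y<y+4)]) for y in ys]; f=np.polyfit(ys+2,xs,1); print(nm,'X at Y0',f[1],'tilt deg',np.degrees(f[0]))
M=mask(p,'orange'); v,u=np.nonzero(M); W=onplane(m,u,v,.0575)*1000; X=(W[:,:2]-tcp)@ax; Y=(W[:,:2]-tcp)@ay
e=[]; 
for x in np.arange(-33,-5,3):
  y=Y[(X>x)&(X<x+3)]; e.append([x,y.min(),y.max()])
e=np.array(e); print('plate Ymid',(e[:,1]+e[:,2]).mean()/2,'width',(e[:,2]-e[:,1]).mean(),'skew deg',np.degrees(np.polyfit(e[:,0],(e[:,1]+e[:,2])/2,1)[0]),'end X',np.percentile(X,.5))
E
```

```text
pull z 59.543231154598146 Y [-31.98134442  32.19372794] X [-55.65553091 -55.16986592 -52.21890747 -48.86195309 -48.43968066]
outer X at Y0 -55.23845890129377 tilt deg 0.4731404175443776
inner X at Y0 -48.68237013974966 tilt deg 0.0453059131242215
plate Ymid 0.7718060908524222 width 43.010630306160856 skew deg -0.09628896904455918 end X -36.17445403953849
```

send_rows(motion="0.6 -.0015 .0001 -.003 0 0 0;0.6 0 0 -.004 0 0 0;0.6 0 0 -.002 0 0 0;0.6 0 0 -.002 0 0 0;0.6 0 0 0 0 0 0")

```text
clock: 13.7
position: [0.531, -0.3013, 0.107]
ee_rot: [-0.988, -2.982, -0.0]
force: [0.7, -0.6, -0.3]
width: 0.475
gripper_force: 15.0
```

send_rows(motion="0.6 0 0 -.002 0 0 0;0.6 0 0 -.001 0 0 0;0.6 0 0 0 0 0 0")

```text
clock: 14.08
position: [0.531, -0.3013, 0.1042]
ee_rot: [-0.988, -2.982, -0.0]
force: [-1.0, 0.6, -0.3]
width: 0.476
gripper_force: 15.0
```

send_rows(motion="0.6 0 0 -.001 0 0 0;0.6 0 0 -.001 0 0 0;0.6 0 0 0 0 0 0")

```text
clock: 14.45
position: [0.5312, -0.3014, 0.1024]
ee_rot: [0.988, 2.982, -0.0]
force: [-0.9, 1.1, 1.3]
width: 0.476
gripper_force: 15.0
```

```bash
cat > chk.py <<'E'
from h import *
from cell import arm
def chk(name):
    s,r=st(arm); m=arm.camera_model('wrist'); p,d=arm.get_image('wrist'); np.savez(f"pics/{name}.npz",p=p,d=d,**m); cv2.imwrite(f"pics/{name}.png",p)
    H=cv2.cvtColor(p,cv2.COLOR_BGR2HSV); O=mask(p,'orange'); tcp=np.array(s['position'][:2])*1000
    a=np.radians(-36.63); ax=np.array([np.cos(a),np.sin(a)]); ay=np.array([-ax[1],ax[0]])
    v,u=np.nonzero(d>0); W=world(m,d,u,v)*1000; X=(W[:,:2]-tcp)@ax; Y=(W[:,:2]-tcp)@ay; Z=W[:,2]; o=O[v,u]
    k=(~o)&(Z>56)&(Z<66)&(abs(Y)<45)&(X<-30)&(X>-110); print('pull z %.1f Y %.1f %.1f X %.1f %.1f'%(np.median(Z[k]),*np.percentile(Y[k],[.5,99.5]),*np.percentile(X[k],[3,97])))
    xp=X[k].mean()
    k=(~o)&(abs(X-xp-10)<3)&(abs(Y)<26)&(Z<50); print('slide top z by pull',np.median(Z[k]).round(2))
    A=np.c_[X[o],Y[o],np.ones(o.sum())]; g=np.linalg.lstsq(A,Z[o],rcond=None)[0]; 
    res=abs(A@g-Z[o])<2; g=np.linalg.lstsq(A[res],Z[o][res],rcond=None)[0]
    print('orange n',o.sum(),'X',np.percentile(X[o],[1,99]).round(1),'Y',np.percentile(Y[o],[1,99]).round(1),'slopes',g[:2].round(4),'z at pull end %.1f'%(g@[np.percentile(X[o],1),0,1]), 'rel to pull: end',(np.percentile(X[o],1)-xp).round(1))
E
python3 -c "
from chk import *
chk('w7')"
```

```text
t 14.45 pos [ 531.2 -301.4  102.4] ydir deg 53.35 z [ 0. -0. -1.] F [-0.9  1.1  1.3] w 0.476 gf 15.0 j [ 0.16  0.65  0.4   1.82 -0.35  0.75  1.68]
pull z 59.5 Y -30.9 33.2 X -53.1 -46.2
slide top z by pull 37.84
orange n 9323 X [-35.8  12.8] Y [-20.4  22.1] slopes [0.0219 0.0023] z at pull end 39.6 rel to pull: end 14.1
```

send_rows(motion="0.6 0 0 -.001 0 0 0;0.35 0 0 0 0 0 0;0.35 0 0 0 0 0 0;0.35 0 0 0 0 0 0;0.35 0 0 .01 0 0 0")

```text
clock: 15.12
position: [0.5307, -0.3011, 0.1109]
ee_rot: [-0.987, -2.981, -0.0]
force: [-0.3, -0.4, -0.6]
width: 0.652
gripper_force: 0.0
```

send_rows(motion="0.35 0 0 .02 0 0 0;0.35 0 0 0 0 0 0")

```text
clock: 15.38
position: [0.532, -0.302, 0.133]
ee_rot: [0.987, 2.979, -0.001]
force: [0.7, -1.2, -0.7]
width: 0.653
gripper_force: 0.0
```

```bash
python3 -c "
from chk import *
chk('w8')"
```

```text
t 15.38 pos [ 532. -302.  133.] ydir deg 53.35 z [ 0.003 -0.001 -1.   ] F [ 0.7 -1.2 -0.7] w 0.653 gf 0.0 j [ 0.15  0.61  0.42  1.8  -0.33  0.8   1.66]
pull z 59.5 Y -30.9 33.2 X -54.0 -47.1
slide top z by pull 37.79
orange n 9258 X [-36.6  31. ] Y [-20.5  21.7] slopes [0.0592 0.0021] z at pull end 37.8 rel to pull: end 14.1
```

View pics/w8.png

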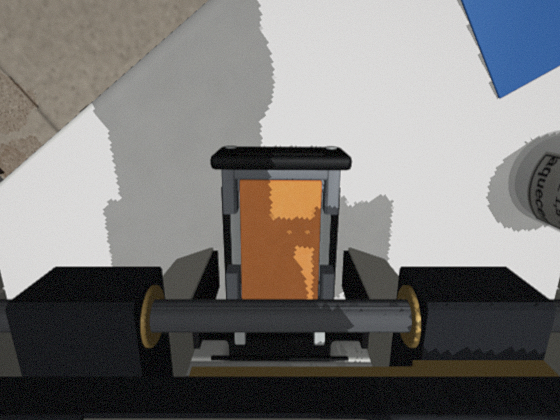

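The plate lies in the recess with its pull end flush (px (281,185)) and its housing end about 4 mm proud on the spring. I'll close the fingers and press near that end.

send_rows(motion="1 .0177 -.0131 0 0 0 0;1 0 0 0 0 0 0;1 0 0 0 0 0 0;1 0 0 0 0 0 0;1 0 0 0 0 0 0")

```text
clock: 16.05
position: [0.5485, -0.3142, 0.1312]
ee_rot: [-0.988, -2.982, -0.0]
force: [-0.9, 0.3, -0.7]
width: 0.158
gripper_force: 0.0
```

send_rows(motion="1 0 0 -.012 0 0 0;1 0 0 -.006 0 0 0;1 0 0 -.003 0 0 0;1 0 0 -.002 0 0 0;1 0 0 0 0 0 0")

```text
clock: 16.68
position: [0.5488, -0.3145, 0.1083]
ee_rot: [-0.988, -2.982, -0.0]
force: [-1.0, -0.3, -0.2]
width: 0.005
gripper_force: 0.3
```

send_rows(motion="1 0 0 -.001 0 0 0;1 0 0 -.001 0 0 0;1 0 0 0 0 0 0")

```text
clock: 17.05
position: [0.5488, -0.3145, 0.1062]
ee_rot: [0.988, 2.982, -0.0]
force: [0.3, -0.7, 0.2]
width: 0.006
gripper_force: 0.0
```

send_rows(motion="1 0 0 -.001 0 0 0;1 0 0 0 0 0 0")

```text
clock: 17.3
position: [0.5487, -0.3144, 0.105]
ee_rot: [-0.988, -2.982, -0.0]
force: [-0.2, 0.2, -0.4]
width: 0.005
gripper_force: 0.0
```

```bash
python3 -c "
from chk import *
chk('w9')"
```

```text
t 17.3 pos [ 548.7 -314.4  105. ] ydir deg 53.35 z [-0.  0. -1.] F [-0.2  0.2 -0.4] w 0.005 gf 0.0 j [ 0.17  0.67  0.4   1.76 -0.35  0.78  1.68]
pull z 59.5 Y -31.0 33.2 X -74.5 -67.6
slide top z by pull 37.74
orange n 9796 X [-57.1  -5.7] Y [-20.6  21.8] slopes [-0.      0.0024] z at pull end 37.8 rel to pull: end 13.9
```

The plate now reads level and flush (slope 0, top equal to the slide's top). One more light press to confirm the seat.

send_rows(motion="1 0 0 -.001 0 0 0;1 0 0 -.001 0 0 0;1 0 0 0 0 0 0")

```text
clock: 17.73
position: [0.5498, -0.3153, 0.1046]
ee_rot: [0.987, 2.979, -0.001]
force: [-0.2, -0.4, 10.2]
width: 0.005
gripper_force: 5.0
```

Seated at 10 N. I'll lift, look once more, then go behind the pull plate.

send_rows(motion="1 0 0 .02 0 0 0;1 0 0 .03 0 0 0;1 -.0385 .029 0 0 0 0;1 -.0385 .029 0 0 0 0;1 0 0 0 0 0 0")

```text
clock: 18.35
position: [0.4688, -0.2543, 0.1538]
ee_rot: [-0.986, -2.98, -0.003]
force: [1.3, -0.6, 0.4]
width: 0.005
gripper_force: 0.0
```

```bash
python3 -c "
from chk import *
chk('w10')
p,d=arm.get_image('top'); m=arm.camera_model('top'); rect(m,p,d,'orange',(260,180,340,250)); rect(m,p,d,'green',(140,200,200,250))"
```

```text
t 18.35 pos [ 468.8 -254.3  153.8] ydir deg 53.37 z [-0.002  0.003 -1.   ] F [ 1.3 -0.6  0.4] w 0.005 gf 0.0 j [ 0.07  0.47  0.44  1.98 -0.29  0.75  1.62]
  return _methods._mean(a, axis=axis, dtype=dtype,
  ret = ret.dtype.type(ret / rcount)
Traceback (most recent call last):
  File "chk.py", line 8, in chk
    k=(~o)&(Z>56)&(Z<66)&(abs(Y)<45)&(X<-30)&(X>-110); print('pull z %.1f Y %.1f %.1f X %.1f %.1f'%(np.median(Z[k]),*np.percentile(Y[k],[.5,99.5]),*np.percentile(X[k],[3,97])))
                                                                                                                     ~~~~~~~~~~~~~^^^^^^^^^^^^^^^^
IndexError: index -1 is out of bounds for axis 0 with size 0
```

send_rows(motion="1 .032 -.0235 .04 0 0 0;1 .032 -.0235 .04 0 0 0;1 0 0 .04 0 0 0;1 0 0 0 0 0 0;1 0 0 0 0 0 0")

```text
clock: 19.02
position: [0.5361, -0.3037, 0.2731]
ee_rot: [0.988, 2.982, -0.0]
force: [-0.3, -0.3, -0.3]
width: 0.004
gripper_force: 0.0
```

```bash
python3 -c "
from chk import *
chk('w10')
p,d=arm.get_image('top'); m=arm.camera_model('top'); rect(m,p,d,'orange',(260,180,340,250)); rect(m,p,d,'green',(140,200,200,250))"
```

```text
t 19.02 pos [ 536.1 -303.7  273.1] ydir deg 53.35 z [ 0. -0. -1.] F [-0.3 -0.3 -0.3] w 0.004 gf 0.0 j [ 0.09  0.46  0.5   1.65 -0.24  1.09  1.59]
pull z 59.5 Y -32.1 32.6 X -56.8 -49.5
slide top z by pull 37.74
orange n 3357 X [-39.4  28.5] Y [-21.1  20.8] slopes [-0.001   0.0019] z at pull end 37.8 rel to pull: end 13.9Traceback (most recent call last):
  File "<string>", line 4, in <module>
    p,d=arm.get_image('top'); m=arm.camera_model('top'); rect(m,p,d,'orange',(260,180,340,250)); rect(m,p,d,'green',(140,200,200,250))
                                                         ~~~~^^^^^^^^^^^^^^^^^^^^^^^^^^^^^^^^^^
  File "h.py", line 18, in rect
    M=mask(p,c,box); v,u=np.nonzero(M); W=world(m,d,u,v); hz=np.median(W[:,2])
  File "h.py", line 16, in mask
    n,l,s,_=cv2.connectedComponentsWithStats(M); k=1+np.argmax(s[1:,4]); return l==k
                                                     ~~~~~~~~~^^^^^^^^^
    return _wrapfunc(a, 'argmax', axis=axis, out=out, **kwds)
    return bound(*args, **kwds)
ValueError: attempt to get argmax of an empty sequence
```

The plate is flush along its whole length (slope −0.001). Next I'll move behind the pull plate and lower.

send_rows(motion="1 -.0315 .0235 0 0 0 0;1 -.0315 .0235 0 0 0 0;1 0 0 -.055 0 0 0;1 0 0 -.055 0 0 0;1 0 0 -.05 0 0 0")

```text
clock: 19.75
position: [0.4722, -0.2559, 0.1111]
ee_rot: [-0.987, -2.981, -0.0]
force: [0.9, 0.5, -0.3]
width: 0.006
gripper_force: 0.0
```

send_rows(motion="1 .0048 -.0036 0 0 0 0;1 .0064 -.0048 0 0 0 0;1 .008 -.006 0 0 0 0;1 .008 -.006 0 0 0 0;1 .008 -.006 0 0 0 0")

```text
clock: 20.38
position: [0.5091, -0.2835, 0.1141]
ee_rot: [0.987, 2.981, 0.0]
force: [-1.3, 0.9, -0.4]
width: 0.006
gripper_force: 0.8
```

send_rows(motion="1 .008 -.006 0 0 0 0;1 .008 -.006 0 0 0 0;1 .008 -.006 0 0 0 0;1 .008 -.006 0 0 0 0;1 .008 -.006 0 0 0 0")

```text
clock: 21.0
position: [0.5485, -0.3133, 0.1132]
ee_rot: [-0.988, -2.982, -0.0]
force: [-0.6, 1.5, 0.5]
width: 0.007
gripper_force: 0.8
```

send_rows(motion="1 .008 -.006 0 0 0 0;1 .008 -.006 0 0 0 0;1 .008 -.006 0 0 0 0;1 .0024 -.0018 0 0 0 0;1 .0024 -.0018 0 0 0 0")

```text
clock: 21.62
position: [0.5768, -0.3346, 0.1132]
ee_rot: [-0.988, -2.982, -0.0]
force: [-0.4, 0.5, 0.8]
width: 0.007
gripper_force: 0.7
```

send_rows(motion="1 .0016 -.0012 0 0 0 0;1 .0016 -.0012 0 0 0 0;1 0 0 0 0 0 0")

```text
clock: 22.0
position: [0.5801, -0.337, 0.1133]
ee_rot: [0.988, 2.982, -0.0]
force: [0.5, 0.2, -0.1]
width: 0.005
gripper_force: 0.2
```

send_rows(motion="1 .0016 -.0012 0 0 0 0;1 .0016 -.0012 0 0 0 0;1 0 0 0 0 0 0")

```text
clock: 22.38
position: [0.5807, -0.3374, 0.1128]
ee_rot: [-0.986, -2.976, -0.004]
force: [-11.7, 7.6, 9.3]
width: 0.003
gripper_force: 7.0
```

send_rows(motion="1 .0012 -.0009 0 0 0 0;1 .0008 -.0006 0 0 0 0;1 0 0 0 0 0 0")

```text
clock: 22.75
position: [0.581, -0.3376, 0.1127]
ee_rot: [-0.985, -2.972, -0.007]
force: [-18.9, 12.7, 16.7]
width: 0.006
gripper_force: 11.6
```

Hard stop reached. I'll back off, rise and verify.

send_rows(motion="1 -.008 .006 0 0 0 0;1 -.016 .012 0 0 0 0;1 -.02 .015 .02 0 0 0;1 0 0 .06 0 0 0;1 0 0 .06 0 0 0")

```text
clock: 23.38
position: [0.5411, -0.3075, 0.2549]
ee_rot: [0.987, 2.982, -0.0]
force: [2.6, -0.8, 0.0]
width: 0.003
gripper_force: 0.0
```

send_rows(motion="1 0 0 .02 0 0 0;1 0 0 0 0 0 0")

```text
clock: 23.62
position: [0.5422, -0.3083, 0.2754]
ee_rot: [0.986, 2.978, -0.0]
force: [0.7, 1.3, -0.3]
width: 0.002
gripper_force: 0.0
```

```bash
python3 - <<'E'
from h import *
from cell import arm
s,r=st(arm); m=arm.camera_model('wrist'); p,d=arm.get_image('wrist'); cv2.imwrite('pics/w11.png',p)
a=np.radians(-36.63); ax=np.array([np.cos(a),np.sin(a)]); ay=np.array([-ax[1],ax[0]]); c=np.array([532.5,-301])
v,u=np.nonzero(d>0); W=world(m,d,u,v)*1000; X=(W[:,:2]-c)@ax; Y=(W[:,:2]-c)@ay; Z=W[:,2]
for n,lo,hi in(('pull',56,64),('house',73,84)):
  k=(Z>lo)&(Z<hi)&(abs(Y)<30)&(X>20)&(X<140); print(n,k.sum(),np.percentile(X[k],[2,98]).round(1))
for x in range(52,90,3):
  k=(X>x)&(X<x+3)&(abs(Y)<25); print(x,np.median(Z[k]).round(1) if k.any() else None,end=' | ')
p,d=arm.get_image('top'); m=arm.camera_model('top'); rect(m,p,d,'green',(140,200,200,250)); print(world(m,d,[246,375],[190,244]).round(3))
E
```

```text
t 23.62 pos [ 542.2 -308.3  275.4] ydir deg 53.36 z [ 0.005 -0.002 -1.   ] F [ 0.7  1.3 -0.3] w 0.002 gf 0.0 j [ 0.1   0.47  0.5   1.63 -0.25  1.1   1.59]
pull 162 [68.8 73.8]
house 2 [109.1 109.4]
52 9.8 | 55 9.9 | 58 9.9 | 61 9.8 | 64 9.7 | 67 42.0 | 70 34.0 | 73 14.0 | 76 None | 79 None | 82 None | 85 None | 88 None | green 328 c 541.4 83.7 z 21.8 LxW 69.5 42.3 long axis deg 89.8 uv 170.8 215.7
[[ 0.608 -0.149  0.112]
 [ 0.455 -0.533  0.012]]
```

send_rows(motion="1 -.03 .0225 0 0 0 0;1 -.03 .0225 0 0 0 0;0.3 0 0 0 0 0 0;0.3 0 0 0 0 0 0;0.3 0 0 0 0 0 0")

```text
clock: 24.35
position: [0.4818, -0.2632, 0.2728]
ee_rot: [-0.988, -2.982, 0.001]
force: [-0.2, 0.3, 0.2]
width: 0.284
gripper_force: 0.0
```

```bash
python3 - <<'E'
from h import *
from cell import arm
s,r=st(arm)
a=np.radians(-36.63); ax=np.array([np.cos(a),np.sin(a)]); ay=np.array([-ax[1],ax[0]]); c=np.array([532.5,-301])
for n,b in(('top',0),('scene',0)):
  m=arm.camera_model(n); p,d=arm.get_image(n)
  v,u=np.nonzero(d>0); W=world(m,d,u,v)*1000; X=(W[:,:2]-c)@ax; Y=(W[:,:2]-c)@ay; Z=W[:,2]
  for nm,lo,hi,yy in(('pull',52,70,28),('house',74,84,55)):
    k=(Z>lo)&(Z<hi)&(abs(Y)<yy)&(X>40)&(X<100); print(n,nm,k.sum(),np.percentile(X[k],[0,3,10,50,97]).round(1) if k.any() else '')
  print([(x,np.median(Z[(X>x)&(X<x+4)&(abs(Y)<22)]).round() if ((X>x)&(X<x+4)&(abs(Y)<22)).any() else None) for x in range(40,100,4)])
E
```

```text
t 24.35 pos [ 481.8 -263.2  272.8] ydir deg 53.34 z [-0. -0. -1.] F [-0.2  0.3  0.2] w 0.284 gf 0.0 j [ 0.02  0.35  0.51  1.82 -0.19  1.03  1.54]
top pull 44 [71.6 72.1 73.  75.  77.8]
top house 255 [75.1 77.7 79.4 88.2 99.4]
[(40, None), (44, np.float64(11.0)), (48, np.float64(11.0)), (52, np.float64(12.0)), (56, np.float64(9.0)), (60, np.float64(12.0)), (64, np.float64(12.0)), (68, np.float64(11.0)), (72, np.float64(46.0)), (76, np.float64(72.0)), (80, np.float64(79.0)), (84, np.float64(80.0)), (88, np.float64(79.0)), (92, np.float64(77.0)), (96, np.float64(77.0))]
scene pull 65 [69.2 69.3 70.1 72.1 75.8]
scene house 222 [73.6 74.9 75.8 85.7 99. ]
[(40, np.float64(14.0)), (44, np.float64(13.0)), (48, np.float64(13.0)), (52, np.float64(13.0)), (56, np.float64(13.0)), (60, np.float64(13.0)), (64, np.float64(13.0)), (68, np.float64(47.0)), (72, np.float64(62.0)), (76, np.float64(79.0)), (80, np.float64(80.0)), (84, np.float64(80.0)), (88, np.float64(80.0)), (92, np.float64(79.0)), (96, np.float64(81.0))]
```

The pull plate's outer face is about 6 mm in front of the housing face (7 mm expected), so the slide is against its stop. Nothing is touching the robot, so I'll hand in.

```bash
python3 -c "
from cell import arm
print(arm.sign_off())"
```

```text
the job is handed in; nothing more can be done
None
```

The job is handed in, though no verdict came back: the orange filter was laid on the mat, regripped and pressed flush into the recess, then the slide was pushed home to its stop in about 24 s; the green filter, bottle and timer measured unmoved and the beaker was not re-checked.

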